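# Clear the stone chips off the carving board

### The job

Clear the carving board: with the fingertips, sweep the three dark stone chips along the board and over its end into the blue scrap tray. Push the chips only, never pick them up, and keep them out of the yellow tray of finished stones. Leave the little carving, the bur block and the red pebble standing where they are on the board, and finish clear of everything.

Things in the scene. Friction and masses are not known exactly. Their poses are not given: they have to be found in the camera images.
- board: Fixed white laminate-topped board, 270 mm along its x, 300 mm along its y, top 30 mm above the bench. Dark strips 8 mm high, 10 mm wide, run along its long edges (inner faces at x = +-125 mm); its ends at y = +-150 mm are open, a tray against each. Origin: centre of its underside, on the bench; x points away from the robot, within 15 degrees of straight ahead.
- scrap_tray: The blue scrap tray, empty: 260 mm (its x) by 110 mm (its y), fixed, open, rim 26 mm above the bench, walls 3 mm, floor under 8 mm. It stands against either end of the board (varies), aligned with it. Origin: centre of its underside, 206 mm from the board's origin along the board's +y or -y.
- keeper_tray: The yellow tray of coloured polished stones (fixed in it): 260 mm (its x) by 110 mm (its y), fixed, open, rim 26 mm above the bench, walls 3 mm, floor under 8 mm. It stands against either end of the board (varies), aligned with it. Origin: centre of its underside, 206 mm from the board's origin along the board's +y or -y. No chip may enter it.
- chip_a: Stone chip A, dark grey-green, blocky with bevelled sides, about 20 to 26 mm across and 16 mm tall, some 22 g, lying flat on the board at the start (any yaw). Origin: its centre, 8 mm above its underside. It starts on the near strip of the board (70 to 90 mm on the robot's side of its centre line), in the half towards the board's -y end, at least 50 mm from that end.
- chip_b: Stone chip B, dark grey-green, blocky with bevelled sides, about 22 to 30 mm across and 15 mm tall, some 24 g, lying flat on the board at the start (any yaw). Origin: its centre, 7.5 mm above its underside. It starts on the near strip (as chip A), in the half towards the board's +y end, at least 50 mm from that end.
- chip_c: Stone chip C, dark grey-green, blocky with bevelled sides, about 20 to 27 mm across and 18 mm tall, some 20 g, lying flat on the board at the start (any yaw). Origin: its centre, 9 mm above its underside. It starts on the far strip of the board (70 to 90 mm beyond its centre line), at least 50 mm from either end.
- carving: Small grey-green carved stone on a round dark wooden foot: foot 50 mm across and 10 mm high, 50 mm tall in all, 200 g. Loose, stands on the board's middle strip (x within 6 mm of 0), at about y = -90, 0 or +90 mm; must stay put. Origin: centre of its underside.
- bur_block: Light wooden block 44 x 28 x 20 mm (x, y, z) holding six coloured grinding burs upright, 45 mm tall in all, 120 g. Loose, stands on the board's middle strip (x within 6 mm of 0), at about y = -90, 0 or +90 mm; must stay put. Origin: centre of its underside.
- pebble: Polished red-brown round pebble, 36 mm across, 20 mm tall, 40 g. Loose, stands on the board's middle strip (x within 6 mm of 0), at about y = -90, 0 or +90 mm; must stay put. Origin: centre of its underside.

How it is judged:
By the outcome, as a careful person would: the job done as asked, in the order asked, and still so for the second after the job is handed in, with the robot touching nothing.
It also fails if it takes over 51 s, if anything falls off the work surface, if the arm or the gripper's body presses on something with over 40 N, if the wrist force passes 120 N, or if a joint passes its speed limit or range.

### The arm

A 6-joint arm with a two-finger parallel gripper is mounted at the origin on the work surface. World frame = base frame: x ahead of the robot, y to its left, z up, the work surface at z = 0. Lengths are in m, angles in rad, forces in N, time in s.
With the tool pointing down it reaches from about 0.35 to 0.775 m from the base axis. Payload 5.5 kg.
Tool frame: the origin (TCP) lies midway between the tips of the shut fingers; the grasp point (between the pads) lies grip_point_offset behind it (grip_point_offset is the distance from the TCP to the grasp point, in m); z points along the fingers, y is the direction in which the jaws open and shut (so a half turn about z gives the same grasp; the last joint's range is limited). The gripper opens to 85 mm and grips with 20 to 120 N. Pads are 22 mm wide; open, the fingers measure 114 mm over their backs; the gripper's body (76 mm by 85 mm) begins 54 mm behind the grasp point. The pads swing forward as they close: fully open they stand 13 mm farther back than shut.
Start: joints at [-1.323, 0.313, 0.046, 1.304, 0, 1.431], TCP at [0.217, -0.532, 0.198] pointing down, gripper open.
Joint ranges: [-2.76, 2.76], [-0.86, 1.69], [-1.03, 1.26], [-2.2, 2.34], [-1.47, 1.5], [-3.14, 3.14]. Speed limits (rad/s): [2.57, 2.57, 3.14, 3.14, 3.14, 3.14].

### API

Orientations are given as a unit quaternion [w, x, y, z].
In Python, from workcell import * gives the robot as it stands.
- The arm moves only by the tool send_rows, never from a script. Its argument "series" is one flat list of numbers, 7 for each row, row after row: the shift along the tool's x, y, z in cm, then the turn, a rotation vector about the tool's x, y, z in degrees, then the opening, from 0 (shut) to 1 (fully open). A call has 1 to 10 rows; each row is the pose to reach, as a shift and turn from the pose commanded when the call began, along the tool's axes at that moment; what a row does not reach only later rows make up. A row lasts 1/12 s, in which the tool goes at most 41.7 mm and 7.16 degrees, less where a joint would pass 70% of its speed; a pose out of reach is approached as far as the arm can. A call with a gripper value outside its range is refused whole. The fingers move at their own pace and stop on an object; "newtons" is the grip in N (left out, the last holds). Time passes only in rows, so rows that repeat a pose let the fingers close. It gives the time, the measured TCP pose, the force and the opening at its end, in the units of the state.
- get_state(): the state, without advancing time (a new reading comes with each control period).
- read_camera(name): name is "side" or "top"; returns the picture (480x640x3 uint8, blue, green, red); there is no depth.
- camera_info(name): a dict with "K" (3x3 intrinsics, pixels), "xyz" and "attitude" of the camera in the world. Camera axes: x right, y down, z forward; pixel columns grow to the right and rows downward; lengths in m; the calibration is good to about 2 mm. A picture is of the moment at which its call begins. camera_info takes no time and is no camera call.
- hand_in(): hands the job in, once; it reports no verdict.
Trained networks look in the newest picture that a camera, given by its name, has taken for a name from the list of things; names that differ only in an ending like _2 or _b are one class to them, and where a whole thing is asked for, a point or a joint stands for the part that bears it (a point fixed in the world has none). Each returns a list of dicts, best first, with "p" (0 to 1); they miss things now and then, are a little off and sometimes report something else, mostly with a low value. They report only what shows in the picture. A call takes as long as a camera call.
- silhouettes(camera, label): "pixels" (480x640 bool, what is visible of it) and "box" ([left, top, width, height] in pixels, round what is visible of it).
The state is a dict: "clock": time; "joint_pos": joint angles; "qvel": joint speeds; "tau": joint torques, N m; "tcp_pos": TCP position; "orientation": TCP orientation; "wrist_force": force on the tool from outside, world axes, zero at the start; "ft_torque": the same for the moment, N m; "finger_gap": finger opening in m.
Only numpy, scipy, OpenCV 4.12 (cv2) and the standard library are available. Lean on these libraries where they do the work, as an engineer would, in place of code of your own. Each camera call takes 0.05 s, during which the arm holds its last target. There are 200 camera calls.

## Working session

There is one attempt and no reset: what is moved stays moved. The work goes in short steps, Python scripts to look and compute and a tool call to move; the robot and the scene stay as the last step left them, time stands still between calls to the robot, and variables do not carry over. Pictures are saved under pics/ and viewed, about 8 in all and at most 12, crops included, and the job is handed in when it is done.

Besides the shell and the picture viewer there is one more tool, called by a JSON object that holds its "fn" and its "kwargs", one argument or row to a line. send_rows: Moves the arm, as the interface text tells. Its arguments: {"type":"object","properties":{"series":{"type":"array"},"newtons":{"type":"number"}},"required":["series"]}

```bash
mkdir -p pics; cat > h.py <<'E'
from workcell import *
import numpy as np, cv2
from scipy.spatial.transform import Rotation as R
def cam(n):
    i=camera_info(n); q=i["attitude"]; q=np.array(q)
    M=R.from_quat(np.r_[q[1:],q[0]]).as_matrix() if q.size==4 else q.reshape(3,3)
    return np.array(i["K"]),np.array(i["xyz"]),M
def p2w(n,uv,z):
    K,t,M=cam(n); d=M@np.linalg.solve(K,np.array([uv[0],uv[1],1.])); return t+d*(z-t[2])/d[2]
def w2p(n,p):
    K,t,M=cam(n); c=K@(M.T@(np.array(p)-t)); return c[:2]/c[2]
E
python3 - <<'E'
from h import *
for n in("top","side"):
    cv2.imwrite(f"pics/{n}0.png",read_camera(n)); i=camera_info(n); print(n,i)
for l in["board","scrap_tray","keeper_tray","chip_a","carving","bur_block","pebble"]:
    for r in silhouettes("top",l)[:4]:
        m=cv2.moments(r["pixels"].astype(np.uint8),True)
        print(l,round(r["p"],2),r["box"],m["m10"]/m["m00"],m["m01"]/m["m00"])
print(get_state())
E
```

```text
top {'K': array([[443.86378486,   0.        , 315.43130738],
       [  0.        , 443.86378486, 243.68111044],
       [  0.        ,   0.        ,   1.        ]]), 'xyz': array([0.41707545, 0.0141771 , 0.77233008]), 'attitude': array([-0.06509385,  0.71143679, -0.69774987,  0.05258905])}
side {'K': array([[495.95969599,   0.        , 326.12484653],
       [  0.        , 495.95969599, 244.42492429],
       [  0.        ,   0.        ,   1.        ]]), 'xyz': array([0.32597954, 0.60384026, 0.45052717]), 'attitude': array([ 0.09753606, -0.15746613,  0.85685662, -0.48113186])}
board 0.93 [196.7, 160.8, 201.7, 180.0] 301.7851096575606 251.78830319353597
board 0.17 [381.5, 188.7, 82.5, 160.9] 422.1054806651579 270.00934763357276
scrap_tray 0.76 [136.7, 155.4, 91.4, 160.1] 182.53915504769893 235.8140266275291
keeper_tray 0.81 [382.2, 191.7, 82.4, 156.2] 422.01725997842505 270.1916249877415
chip_a 0.67 [233.7, 283.7, 17.9, 13.3] 240.48502994011977 289.20359281437123
chip_a 0.5 [326.1, 287.6, 18.4, 17.0] 334.3829787234043 296.34574468085106
chip_a 0.46 [260.6, 193.8, 14.8, 19.8] 266.94318181
[... 340 characters left out ...]
': 0.45, 'joint_pos': array([-1.32260777e+00,  3.13276875e-01,  4.60007953e-02,  1.30358982e+00,
        1.97721653e-05,  1.43118943e+00]), 'qvel': array([ 2.10756329e-03, -1.89427055e-03,  1.60839535e-03, -2.22446210e-05,
        6.36100704e-04,  7.66900725e-04]), 'tau': array([-7.58973802e-04, -4.79933703e+01,  2.98462629e+01,  3.36506062e-03,
       -1.13409899e-04,  1.80774158e-06]), 'tcp_pos': array([ 0.21742773, -0.5323011 ,  0.19783877]), 'orientation': array([-3.52722302e-05,  9.81260657e-01,  1.92685035e-01,  7.98382772e-06]), 'wrist_force': array([-0.3211557 , -0.22275274, -0.35480401]), 'ft_torque': array([-0.01543499,  0.01646034, -0.01675718]), 'finger_gap': 0.08535172857758551}
```

View pics/top0.png

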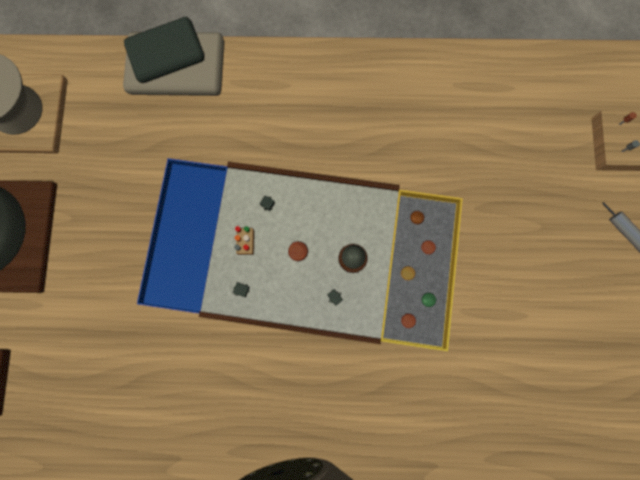

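View pics/side0.png

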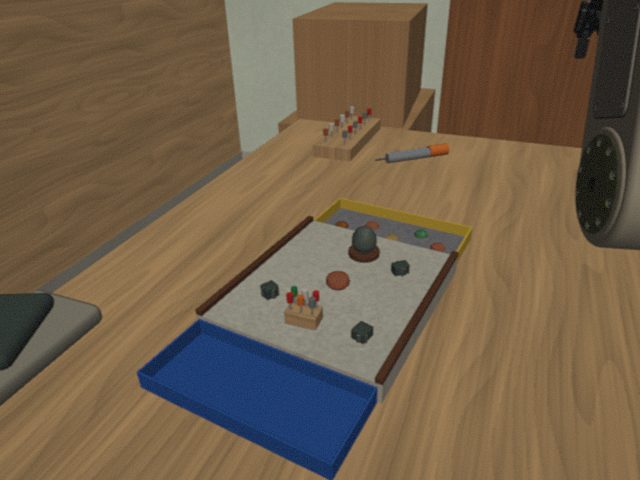

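```bash
cat >> h.py <<'E'
E
python3 - <<'E'
from h import *
import workcell
# board corners on top surface from top view: fit rectangle to board mask, plus trays
g={}
for l,z in[("board",.032),("scrap_tray",.026),("keeper_tray",.026)]:
    r=silhouettes("top",l)[0]["pixels"].astype(np.uint8)
    c=max(cv2.findContours(r,0,1)[0],key=cv2.contourArea)[:,0]
    w=np.array([p2w("top",p,z)[:2] for p in c],np.float32)*1000
    rr=cv2.minAreaRect(w); g[l]=rr; print(l,rr)
s=np.array(g["scrap_tray"][0]);k=np.array(g["keeper_tray"][0]); b=np.array(g["board"][0])
ey=(s-k)/np.linalg.norm(s-k); ex=np.array([ey[1],-ey[0]]); print("dist",np.linalg.norm(s-k),(s+k)/2,b,"yaw",np.degrees(np.arctan2(ex[1],ex[0])))
o=(s+k)/2
for n in("top","side"):
  if n=="side": read_camera("side")
  for l,z in[("chip_a",.038),("carving",.05),("bur_block",.05),("pebble",.04)]:
    for r in silhouettes(n,l)[:3 if l=="chip_a" else 1]:
        m=cv2.moments(r["pixels"].astype(np.uint8),True)
        w=p2w(n,(m["m10"]/m["m00"],m["m01"]/m["m00"]),z)[:2]*1000
        print(n,l,r["p"],w.round(1),"board",((w-o)@ex).round(1),((w-o)@ey).round(1))
print({k:v for k,v in vars(workcell).items() if 'offset' in k})
E
```

```text
board ((532.896484375, 53.04954528808594), (301.24444580078125, 274.46630859375), 82.66972351074219)
scrap_tray ((557.0658569335938, 257.28387451171875), (112.44548034667969, 263.1080017089844), 82.69121551513672)
keeper_tray ((505.03375244140625, -151.81414794921875), (111.76145935058594, 261.7277526855469), 83.08984375)
dist 412.39366129868637 [531.04980469  52.73486328] [532.89648438  53.04954529] yaw -7.248382312497409
top chip_a 0.67 [461.9 150.9] board -81.0 88.6
top chip_a 0.5 [453.2  -4.5] board -70.0 -66.6
top chip_a 0.46 [611.1 112.8] board 71.9 69.7
top carving 0.88 [516.5 -33.4] board -3.6 -87.2
top bur_block 0.85 [542.2 146. ] board -0.7 93.9
top pebble 0.55 [528.1  58. ] board -3.6 4.9
side chip_a 0.7 [609.1 113.5] board 69.8 70.1
side chip_a 0.69 [461.2 152. ] board -81.8 89.7
side carving 0.62 [515.7 -25.8] board -5.3 -79.8
side bur_block 0.6 [542.1 148.2] board -1.1 96.1
side pebble 0.75 [526.4  61.4] board -5.7 8.0
{'grip_point_offset': 0.0187}
```

```bash
cat >> h.py <<'E'
O=np.array([.53105,.05273]); EY=np.array([.1262,.9920]); EX=np.array([.9920,-.1262])
def go(x,y,z):
    "board target in mm (z world) -> tool shift cm, turn deg to tool x along board +y"
    s=get_state(); q=s["orientation"]; T=R.from_quat(np.r_[q[1:],q[0]])
    p=np.array(s["tcp_pos"]); w=np.r_[O+(x*EX+y*EY)/1000,z/1000]
    D=R.from_matrix(np.c_[np.r_[EY,0],np.r_[EX,0],[0,0,-1]])
    print("shift cm",(T.inv().apply(w-p)*100).round(2),"turn",(T.inv()*D).as_rotvec(degrees=True).round(2),"at board",((p[:2]-O)@EX*1000).round(1),((p[:2]-O)@EY*1000).round(1),(p[2]*1000).round(1),"t",s["clock"],"F",s["wrist_force"].round(1),"gap",s["finger_gap"])
E
python3 -c "
from h import *
go(-81,45,125)"
```

```text
shift cm [ 46.32 -50.21   7.29] turn [  0.     0.   -60.53] at board -237.3 -620.0 197.9 t 1.05 F [ 0.   0.4 -0.3] gap 0.08568392994092745
```

{"fn": "send_rows", "kwargs": {
  "series": [2.7,-2.9,0.4,0,0,-3.5,0.14,5.4,-5.8,0.8,0,0,-7,0.14,8.1,-8.7,1.2,0,0,-10.5,0.14,10.8,-11.6,1.6,0,0,-14,0.14,13.5,-14.5,2,0,0,-17.5,0.14,16.2,-17.4,2.4,0,0,-21,0.14,18.9,-20.3,2.8,0,0,-24.5,0.14,21.6,-23.2,3.2,0,0,-28,0.14,24.3,-26.1,3.6,0,0,-31.5,0.14,27,-29,4,0,0,-35,0.14],
  "newtons": 40
}}

```text
clock: 1.88
tcp_pos: [0.358, -0.1601, 0.158]
orientation: [0.001, 0.877, 0.48, 0.0]
wrist_force: [0.7, -0.4, 0.3]
finger_gap: 0.0122
```

```bash
python3 -c "
from h import *
go(-81,45,125)"
```

```text
shift cm [27.85 -6.16  3.3 ] turn [ 7.000e-02  2.000e-02 -2.539e+01] at board -144.8 -232.9 158.0 t 1.8833 F [ 0.7 -0.4  0.3] gap 0.012168085938489696
```

{"fn": "send_rows", "kwargs": {
  "series": [3.5,-0.8,0.4,0,0,-3.2,0.14,7,-1.6,0.8,0,0,-6.4,0.14,10.5,-2.4,1.2,0,0,-9.6,0.14,14,-3.2,1.6,0,0,-12.8,0.14,17.5,-4,2,0,0,-16,0.14,21,-4.7,2.4,0,0,-19.2,0.14,24.5,-5.4,2.8,0,0,-22.4,0.14,27.8,-6.1,3.3,0,0,-25.4,0.14,27.8,-6.1,3.3,0,0,-25.4,0.14,27.8,-6.1,3.3,0,0,-25.4,0.14]
}}

```text
clock: 2.72
tcp_pos: [0.4569, 0.1065, 0.1245]
orientation: [-0.0, 0.75, 0.661, -0.0]
wrist_force: [-0.4, 0.1, -0.8]
finger_gap: 0.012
```

```bash
python3 -c "
from h import *
go(-81,45,36)"
```

```text
shift cm [ 0.1  -0.06  8.85] turn [-0.04  0.02  0.07] at board -80.3 44.0 124.5 t 2.7167 F [-0.4  0.1 -0.8] gap 0.012024166083256708
```

{"fn": "send_rows", "kwargs": {
  "series": [0,-0.1,2,0,0,0,0.14,0,-0.1,4,0,0,0,0.14,0,-0.1,6,0,0,0,0.14,0,-0.1,7.5,0,0,0,0.14,0,-0.1,8.3,0,0,0,0.14,0,-0.1,8.8,0,0,0,0.14,0,-0.1,8.8,0,0,0,0.14]
}}

```text
clock: 3.3
tcp_pos: [0.4554, 0.1043, 0.0364]
orientation: [-0.0, 0.752, 0.66, -0.001]
wrist_force: [-0.5, -0.4, 0.7]
finger_gap: 0.0118
```

```bash
python3 - <<'E'
from h import *
go(-81,160,36)
a=read_camera("side"); cv2.imwrite("pics/s1.png",a[180:420,180:500])
E
```

```text
shift cm [1.184e+01 1.000e-02 4.000e-02] turn [-0.06  0.03 -0.22] at board -81.6 41.6 36.4 t 3.3 F [-0.5 -0.4  0.7] gap 0.011804200671294854
```

View pics/s1.png

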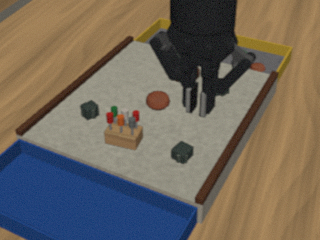

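The closed-up fingers stand behind chip B (crop ~182,152), aligned with it, with the tips just off the board. Next I push.

{"fn": "send_rows", "kwargs": {
  "series": [1,0,0,0,0,0,0.14,2,0,0,0,0,0,0.14,3,0,0,0,0,0,0.14,4,0,0,0,0,0,0.14,5,0,0,0,0,0,0.14,6,0,0,0,0,0,0.14,7,0,0,0,0,0,0.14,8,0,0,0,0,0,0.14,8.5,0,0,0,0,0,0.14,8.5,0,0,0,0,0,0.14]
}}

```text
clock: 4.18
tcp_pos: [0.4671, 0.1906, 0.0368]
orientation: [0.0, 0.751, 0.661, 0.0]
wrist_force: [0.0, -0.4, 0.3]
finger_gap: 0.0119
```

```bash
python3 - <<'E'
from h import *
go(-81,172,36)
a=read_camera("side"); cv2.imwrite("pics/s2.png",a[180:480,130:530])
E
```

```text
shift cm [ 4.33 -0.01  0.08] turn [ 0.01 -0.   -0.04] at board -80.9 128.7 36.8 t 4.1833 F [ 0.  -0.4  0.3] gap 0.011948477208849662
```

View pics/s2.png

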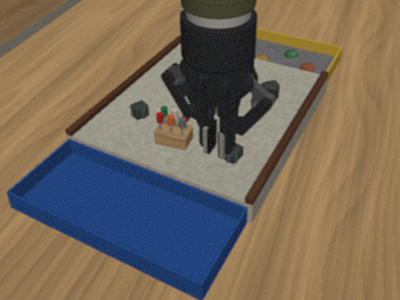

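```bash
python3 - <<'E'
from h import *
s=get_state(); print(s["tcp_pos"],s["clock"],w2p("side",s["tcp_pos"]),w2p("side",[.4619,.1509,.038]),w2p("side",[.4554,.1043,.0364]))
for n in("side","top"):
  a=read_camera(n)
  if n=="side": cv2.imwrite("pics/s3.png",cv2.resize(a[260:400,270:450],None,fx=4,fy=4))
  for r in silhouettes(n,"chip_a")[:4]:
        m=cv2.moments(r["pixels"].astype(np.uint8),True); c=(m["m10"]/m["m00"],m["m01"]/m["m00"])
        w=p2w(n,c,.038)[:2]
        print(n,r["p"],r["box"],((w-O)@EX*1000).round(1),((w-O)@EY*1000).round(1))
E
```

```text
[0.46685373 0.18995435 0.03675444] 4.2333 [347.88700206 351.87386638] [361.99316506 331.38992554] [377.53605716 311.26370356]
side 0.73 [261.0, 281.1, 20.2, 21.3] 69.2 69.4
side 0.63 [355.6, 318.4, 16.8, 25.6] -87.0 92.3
top 0.75 [231.6, 282.2, 20.4, 12.5] -80.3 88.5
top 0.71 [328.1, 288.2, 16.1, 15.2] -71.3 -67.8
top 0.62 [261.4, 195.0, 12.1, 17.0] 70.7 69.3
```

View pics/s3.png

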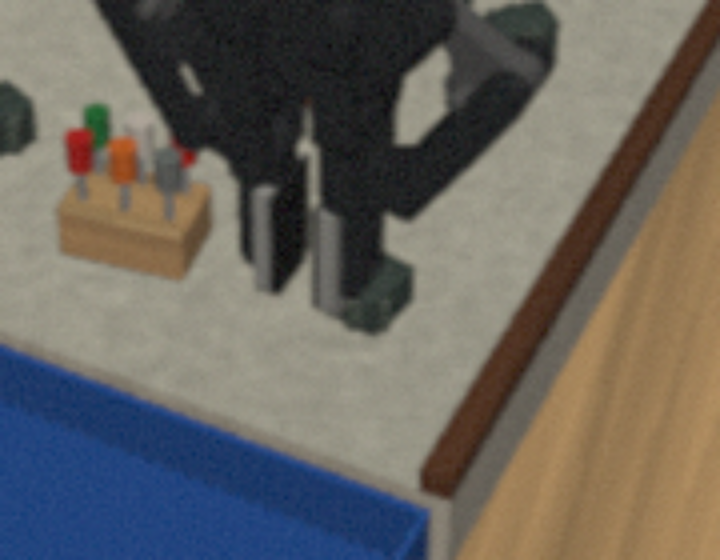

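```bash
python3 - <<'E'
from h import *
for y in(118,129,140):
  for x in(-75,-87):
    print(x,y,[w2p("side",np.r_[O+(x*EX+y*EY)/1000,z]).round(0).tolist() for z in(.037,.045,.05,.06)])
s=get_state();print(s["joint_pos"],s["tau"])
E
```

```text
-75 118 [[347.0, 345.0], [347.0, 340.0], [347.0, 337.0], [347.0, 330.0]]
-87 118 [[356.0, 348.0], [356.0, 343.0], [356.0, 340.0], [356.0, 333.0]]
-75 129 [[343.0, 351.0], [343.0, 346.0], [343.0, 342.0], [343.0, 336.0]]
-87 129 [[352.0, 354.0], [352.0, 349.0], [352.0, 346.0], [352.0, 339.0]]
-75 140 [[339.0, 356.0], [339.0, 351.0], [339.0, 348.0], [339.0, 342.0]]
-87 140 [[348.0, 360.0], [348.0, 355.0], [348.0, 352.0], [348.0, 345.0]]
[ 2.25239469e-01  2.87777971e-01 -4.07098408e-01  8.76266332e-01
 -1.91180940e-04  1.92549450e+00] [ 1.85449999e-01 -4.22114718e+01  2.55692214e+01  5.38053553e-05
  5.54297832e-03 -4.80168019e-04]
```

The picture disagrees with the reported pose. Chip B hasn't moved, and the fingertips show about 25 mm higher than reported, so they passed over it. I'll go back behind the chip, shut the fingers and measure the tip height there.

{"fn": "send_rows", "kwargs": {
  "series": [0,0,-0.5,0,0,0,0.14,-2,0,-0.5,0,0,0,0.14,-4,0,-0.5,0,0,0,0.14,-6,0,-0.5,0,0,0,0.14,-8,0,-0.5,0,0,0,0.14,-8.7,0,-0.5,0,0,0,0,-8.7,0,0,0,0,0,0,-8.7,0,0,0,0,0,0,-8.7,0,0,0,0,0,0]
}}

```text
clock: 5.18
tcp_pos: [0.4557, 0.1036, 0.0367]
orientation: [-0.0, 0.751, 0.66, -0.0]
wrist_force: [0.3, 0.9, -0.7]
finger_gap: -0.0
```

```bash
python3 - <<'E'
from h import *
go(-81,41,36)
a=read_camera("side"); cv2.imwrite("pics/s4.png",cv2.resize(a[220:360,290:470],None,fx=4,fy=4))
for y in(30,41,52): print([w2p("side",np.r_[O+(-81*EX+y*EY)/1000,z]).round(0).tolist() for z in(.036,.045,.05,.06)])
E
```

```text
shift cm [0.01 0.02 0.07] turn [-0.02 -0.01 -0.13] at board -81.2 40.9 36.7 t 5.1833 F [ 0.3  0.9 -0.7] gap -4.464054857519041e-05
[[381.0, 306.0], [381.0, 301.0], [381.0, 298.0], [381.0, 292.0]]
[[377.0, 311.0], [378.0, 306.0], [378.0, 303.0], [378.0, 297.0]]
[[374.0, 316.0], [374.0, 310.0], [374.0, 307.0], [375.0, 301.0]]
```

View pics/s4.png

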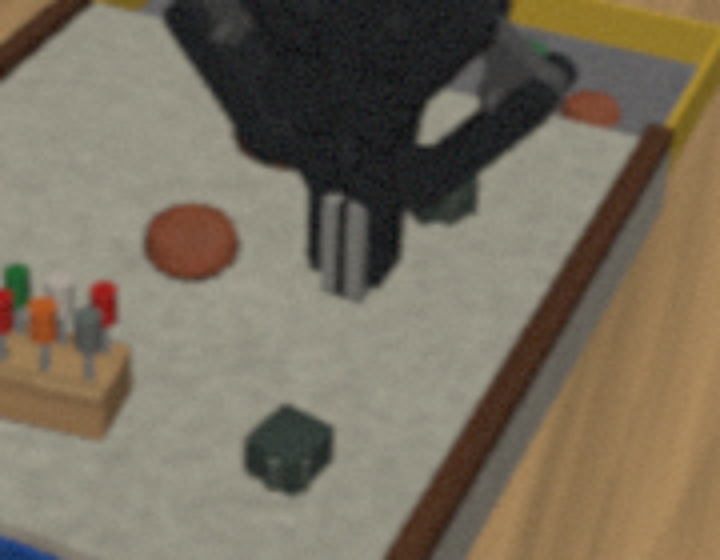

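{"fn": "send_rows", "kwargs": {
  "series": [0,0,0.5,0,0,0,0,0,0,1,0,0,0,0,0,0,1.4,0,0,0,0,0,0,1.7,0,0,0,0,0,0,1.7,0,0,0,0]
}}

```text
clock: 5.65
tcp_pos: [0.4549, 0.1033, 0.0189]
orientation: [-0.001, 0.751, 0.66, -0.001]
wrist_force: [-0.6, -0.6, -0.4]
finger_gap: -0.0
```

```bash
python3 - <<'E'
from h import *
go(-81,41,20)
a=read_camera("side"); cv2.imwrite("pics/s5.png",cv2.resize(a[220:360,290:470],None,fx=4,fy=4))
E
```

```text
shift cm [ 0.05  0.09 -0.11] turn [-0.1   0.02 -0.11] at board -81.9 40.5 18.9 t 5.65 F [-0.6 -0.6 -0.4] gap -1.0069202945204343e-05
```

View pics/s5.png

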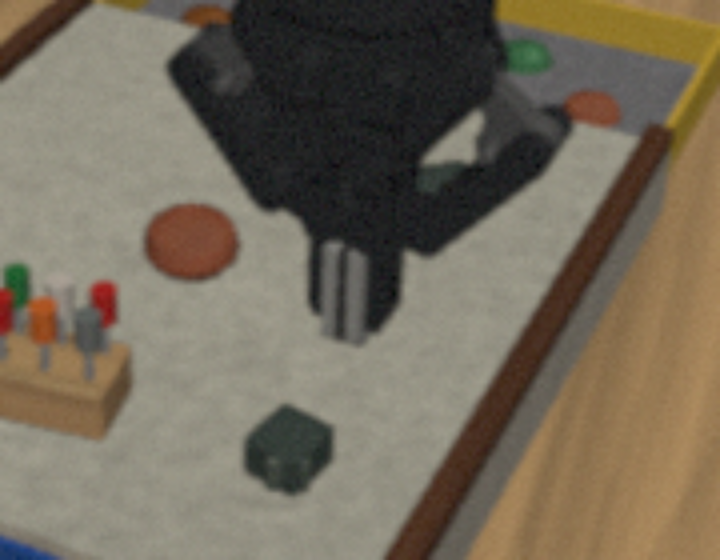

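Reported z is 19 mm, below the board top, with no force on the wrist, so the reported height really is about 25–30 mm too low. I'll touch down in small steps, watching the wrist force.

{"fn": "send_rows", "kwargs": {
  "series": [0,0,0.3,0,0,0,0,0,0,0.6,0,0,0,0,0,0,0.6,0,0,0,0]
}}

```text
clock: 5.95
tcp_pos: [0.4554, 0.103, 0.0134]
orientation: [-0.0, 0.751, 0.66, -0.0]
wrist_force: [0.2, -0.7, 0.2]
finger_gap: 0.0002
```

{"fn": "send_rows", "kwargs": {
  "series": [0,0,0.2,0,0,0,0,0,0,0.2,0,0,0,0]
}}

```text
clock: 6.12
tcp_pos: [0.4556, 0.103, 0.0116]
orientation: [-0.0, 0.751, 0.66, -0.0]
wrist_force: [0.7, -0.2, -0.3]
finger_gap: -0.0002
```

{"fn": "send_rows", "kwargs": {
  "series": [0,0,0.15,0,0,0,0,0,0,0.15,0,0,0,0]
}}

```text
clock: 6.28
tcp_pos: [0.4556, 0.1031, 0.0102]
orientation: [0.0, 0.751, 0.66, -0.0]
wrist_force: [0.4, -0.2, 0.7]
finger_gap: 0.0001
```

{"fn": "send_rows", "kwargs": {
  "series": [0,0,0.15,0,0,0,0,0,0,0.15,0,0,0,0]
}}

```text
clock: 6.45
tcp_pos: [0.4556, 0.1031, 0.0087]
orientation: [0.0, 0.751, 0.66, -0.0]
wrist_force: [-0.1, 0.1, -0.0]
finger_gap: 0.0
```

```bash
python3 - <<'E'
from h import *
go(-81,41,6)
a=read_camera("side"); cv2.imwrite("pics/s6.png",cv2.resize(a[220:360,290:470],None,fx=4,fy=4))
E
```

```text
shift cm [0.06 0.02 0.27] turn [-0.01  0.01 -0.13] at board -81.2 40.4 8.7 t 6.45 F [-0.1  0.1 -0. ] gap 3.1404619425917845e-05
```

View pics/s6.png

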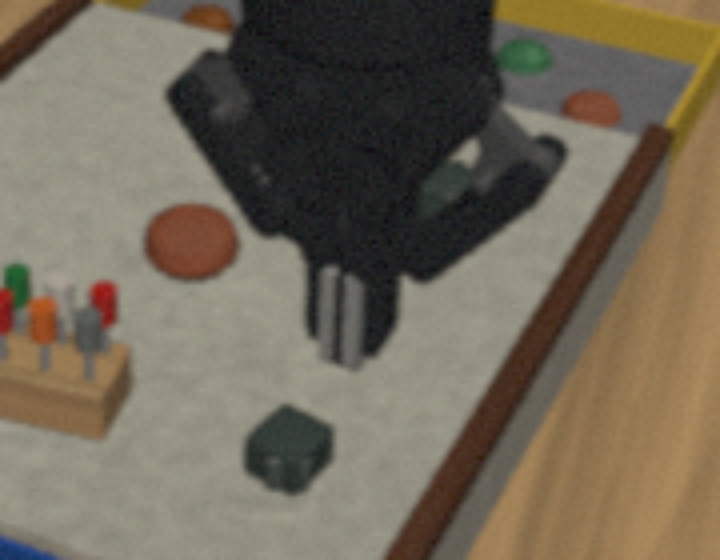

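{"fn": "send_rows", "kwargs": {
  "series": [0,0,0.15,0,0,0,0,0,0,0.15,0,0,0,0]
}}

```text
clock: 6.67
tcp_pos: [0.4556, 0.1031, 0.0072]
orientation: [-0.0, 0.751, 0.66, -0.0]
wrist_force: [0.4, 0.7, 0.0]
finger_gap: 0.0004
```

{"fn": "send_rows", "kwargs": {
  "series": [0,0,0.15,0,0,0,0,0,0,0.15,0,0,0,0]
}}

```text
clock: 6.83
tcp_pos: [0.4556, 0.1031, 0.0057]
orientation: [-0.0, 0.751, 0.66, -0.0]
wrist_force: [-0.6, -0.9, 0.4]
finger_gap: 0.0002
```

{"fn": "send_rows", "kwargs": {
  "series": [0,0,0.1,0,0,0,0,0,0,0.1,0,0,0,0]
}}

```text
clock: 7.0
tcp_pos: [0.4556, 0.1031, 0.0047]
orientation: [-0.0, 0.751, 0.66, -0.0]
wrist_force: [-0.5, -0.1, -0.6]
finger_gap: 0.0001
```

{"fn": "send_rows", "kwargs": {
  "series": [0,0,0.1,0,0,0,0,0,0,0.1,0,0,0,0]
}}

```text
clock: 7.17
tcp_pos: [0.4557, 0.1031, 0.0037]
orientation: [-0.0, 0.751, 0.66, -0.0]
wrist_force: [-0.2, 0.0, -0.1]
finger_gap: 0.0002
```

{"fn": "send_rows", "kwargs": {
  "series": [0,0,0.1,0,0,0,0,0,0,0.1,0,0,0,0]
}}

```text
clock: 7.33
tcp_pos: [0.4556, 0.1031, 0.0027]
orientation: [-0.0, 0.751, 0.66, -0.0]
wrist_force: [0.3, 0.0, -1.3]
finger_gap: -0.0004
```

{"fn": "send_rows", "kwargs": {
  "series": [0,0,0.1,0,0,0,0,0,0,0.1,0,0,0,0]
}}

```text
clock: 7.5
tcp_pos: [0.4556, 0.1031, 0.0017]
orientation: [0.0, 0.751, 0.66, -0.0]
wrist_force: [-0.4, 0.0, 0.3]
finger_gap: -0.0003
```

{"fn": "send_rows", "kwargs": {
  "series": [0.5,0,-0.1,0,0,0,0,1,0,-0.1,0,0,0,0,2,0,-0.1,0,0,0,0,3,0,-0.1,0,0,0,0,4,0,-0.1,0,0,0,0,5,0,-0.1,0,0,0,0,6,0,-0.1,0,0,0,0,6,0,-0.1,0,0,0,0]
}}

```text
clock: 8.17
tcp_pos: [0.4639, 0.1647, 0.003]
orientation: [0.0, 0.75, 0.661, 0.0]
wrist_force: [-0.4, -0.2, -0.1]
finger_gap: 0.0003
```

```bash
python3 - <<'E'
from h import *
go(-81,160,3)
a=read_camera("side"); cv2.imwrite("pics/s7.png",cv2.resize(a[250:430,250:450],None,fx=3,fy=3))
for r in silhouettes("side","chip_a")[:4]:
        m=cv2.moments(r["pixels"].astype(np.uint8),True); c=(m["m10"]/m["m00"],m["m01"]/m["m00"])
        w=p2w("side",c,.038)[:2]
        print(r["p"],r["box"],((w-O)@EX*1000).round(1),((w-O)@EY*1000).round(1))
E
```

```text
shift cm [ 5.74 -0.02 -0.  ] turn [ 0.04 -0.04  0.01] at board -80.8 102.6 3.0 t 8.1667 F [-0.4 -0.2 -0.1] gap 0.0002764363162892
0.85 [260.4, 279.3, 22.0, 20.4] 69.8 70.1
0.84 [336.1, 337.9, 22.0, 27.1] -80.5 130.7
0.68 [393.4, 259.9, 16.3, 18.6] -72.9 -66.9
```

View pics/s7.png

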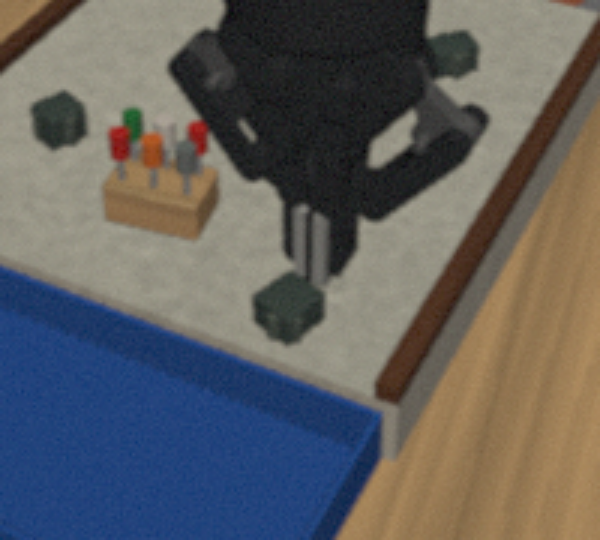

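{"fn": "send_rows", "kwargs": {
  "series": [1,0,0,0,0,0,0,2,0,0,0,0,0,0,3,0,0,0,0,0,0,4,0,0,0,0,0,0,5,0,0,0,0,0,0,6,0,0,0,0,0,0,7,0,0,0,0,0,0,7.3,0,0,0,0,0,0,7.3,0,0,0,0,0,0,7.3,0,-1.5,0,0,0,0]
}}

```text
clock: 9.1
tcp_pos: [0.4704, 0.2344, 0.0155]
orientation: [-0.001, 0.751, 0.66, -0.003]
wrist_force: [-0.7, 0.2, -1.0]
finger_gap: 0.0002
```

```bash
python3 - <<'E'
from h import *
go(-72,-112,65)
read_camera("side")
for r in silhouettes("side","chip_a")[:4]:
        m=cv2.moments(r["pixels"].astype(np.uint8),True); c=(m["m10"]/m["m00"],m["m01"]/m["m00"])
        for z in(.038,.012):
            w=p2w("side",c,z)[:2]
            print(r["p"],r["box"],((w-O)@EX*1000).round(1),((w-O)@EY*1000).round(1))
E
```

```text
shift cm [-28.47   1.14  -4.88] turn [-0.27  0.15 -0.1 ] at board -83.1 172.6 15.5 t 9.1 F [-0.7  0.2 -1. ] gap 0.00018212520225495854
0.79 [264.9, 277.0, 14.1, 23.7] 72.2 68.7
0.79 [264.9, 277.0, 14.1, 23.7] 94.0 40.2
0.72 [307.3, 380.9, 18.1, 29.8] -84.1 206.5
0.72 [307.3, 380.9, 18.1, 29.8] -72.1 186.7
0.47 [389.0, 263.4, 22.5, 13.0] -70.7 -65.4
0.47 [389.0, 263.4, 22.5, 13.0] -57.9 -102.4
```

{"fn": "send_rows", "kwargs": {
  "series": [0,0.1,-2.5,0,0,0,0,-1,0.1,-5,0,0,0,0,-5,0.2,-5,0,0,0,0,-9,0.3,-5,0,0,0,0,-13,0.5,-5,0,0,0,0,-17,0.7,-5,0,0,0,0,-21,0.9,-5,0,0,0,0,-25,1.1,-5,0,0,0,0,-28.5,1.1,-5,0,0,0,0,-28.5,1.1,-5,0,0,0,0]
}}

```text
clock: 10.03
tcp_pos: [0.4469, -0.0549, 0.0678]
orientation: [0.001, 0.754, 0.657, -0.001]
wrist_force: [0.5, -0.6, -0.3]
finger_gap: 0.0001
```

```bash
python3 - <<'E'
from h import *
go(-72,-112,4)
E
```

```text
shift cm [ 0.55 -0.22  6.38] turn [ 0.07  0.15 -0.57] at board -69.9 -117.4 67.8 t 10.0333 F [ 0.5 -0.6 -0.3] gap 0.00012919600861712913
```

{"fn": "send_rows", "kwargs": {
  "series": [0,0,2,0,0,0,0,0,0,4,0,0,0,0,0,0,5.3,0,0,0,0,0,0,5.8,0,0,0,0,0,0,6.1,0,0,0,0,0,0,6.1,0,0,0,0]
}}

```text
clock: 10.53
tcp_pos: [0.4468, -0.0489, 0.0066]
orientation: [-0.0, 0.751, 0.66, -0.0]
wrist_force: [0.1, 0.5, 0.0]
finger_gap: 0.0001
```

```bash
python3 - <<'E'
from h import *
go(-72,160,3.5)
read_camera("top")
for r in silhouettes("top","chip_a")[:5]:
        m=cv2.moments(r["pixels"].astype(np.uint8),True); c=(m["m10"]/m["m00"],m["m01"]/m["m00"])
        w=p2w("top",c,.038)[:2]
        print(r["p"],r["box"],((w-O)@EX*1000).round(1),((w-O)@EY*1000).round(1))
E
```

```text
shift cm [27.15 -0.19  0.31] turn [-0.04  0.   -0.13] at board -70.7 -111.5 6.6 t 10.5333 F [0.1 0.5 0. ] gap 0.0001399844857010197
0.6 [181.8, 270.5, 21.0, 15.7] -72.4 176.2
0.48 [260.2, 192.4, 16.9, 18.5] 71.1 69.3
0.43 [327.3, 286.9, 7.1, 13.9] -70.3 -60.1
```

{"fn": "send_rows", "kwargs": {
  "series": [0,0.25,0.15,0,0,-3.4,0,0,0.45,0.3,0,0,-6.7,0,0,0.45,0.3,0,0,-6.7,0]
}}

```text
clock: 10.88
tcp_pos: [0.4528, -0.0498, 0.0047]
orientation: [0.001, 0.711, 0.704, 0.0]
wrist_force: [0.8, -0.0, -0.2]
finger_gap: -0.0003
```

{"fn": "send_rows", "kwargs": {
  "series": [1,0,0,0,0,0,0,2,0,0,0,0,0,0,3,0,0,0,0,0,0,4,0,0,0,0,0,0,5,0,0,0,0,0,0,6,0,0,0,0,0,0,7,0,0,0,0,0,0,8,0,0,0,0,0,0,9,0,0,0,0,0,0,10,0,0,0,0,0,0]
}}

```text
clock: 11.72
tcp_pos: [0.4527, 0.0514, 0.0039]
orientation: [0.0, 0.711, 0.703, -0.0]
wrist_force: [-0.6, -0.4, 0.3]
finger_gap: 0.0003
```

```bash
cat >> h.py <<'E'
def chips(n="side",z=.038):
    read_camera(n)
    for r in silhouettes(n,"chip_a")[:5]:
        m=cv2.moments(r["pixels"].astype(np.uint8),True); c=(m["m10"]/m["m00"],m["m01"]/m["m00"])
        w=p2w(n,c,z)[:2]
        print(n,r["p"],np.round(c),((w-O)@EX*1000).round(1),((w-O)@EY*1000).round(1))
E
python3 - <<'E'
from h import *
go(-100,165,3.5); chips()
E
```

```text
shift cm [17.76 -0.22  0.04] turn [0.   0.   6.57] at board -77.5 -11.2 3.9 t 11.7167 F [-0.6 -0.4  0.3] gap 0.00033664071767465
side 0.75 [382. 298.] -75.9 13.6
side 0.71 [270. 290.] 69.7 69.7
side 0.56 [318. 398.] -84.4 206.9
side 0.23 [338. 280.] -3.0 4.2
```

{"fn": "send_rows", "kwargs": {
  "series": [1,0.1,0,0,0,0,0,2,0.2,0,0,0,0,0,3,0.3,0,0,0,0,0,4,0.3,0,0,0,0,0,5,0.3,0,0,0,0,0,6,0.3,0,0,0,0,0,7,0.3,0,0,0,0,0,8,0.3,0,0,0,0,0,9,0.3,0,0,0,0,0,9,0.3,0,0,0,0,0]
}}

```text
clock: 12.65
tcp_pos: [0.4569, 0.1421, 0.0039]
orientation: [-0.0, 0.711, 0.704, 0.0]
wrist_force: [-0.6, -0.6, -1.5]
finger_gap: 0.0001
```

```bash
python3 - <<'E'
from h import *
go(-97,172,3.5); chips()
E
```

```text
shift cm [ 9.35 -0.13  0.05] turn [ 0.01 -0.03  6.68] at board -84.9 79.3 3.9 t 12.65 F [-0.6 -0.6 -1.5] gap 9.02664496167297e-05
side 0.91 [317. 398.] -83.9 206.6
side 0.79 [358. 341.] -83.8 106.0
side 0.66 [270. 290.] 70.2 69.5
```

{"fn": "send_rows", "kwargs": {
  "series": [1.2,0,0,0,0,0,0,2.4,0,0,0,0,0,0,3.6,0,0,0,0,0,0,4.8,0,0,0,0,0,0,6,0,0,0,0,0,0,7.2,0,0,0,0,0,0,8.4,0,0,0,0,0,0,9.3,0,0,0,0,0,0,9.3,0,0,0,0,0,0,9.3,0,-1.5,0,0,0,0]
}}

```text
clock: 13.58
tcp_pos: [0.4556, 0.2332, 0.0166]
orientation: [-0.001, 0.711, 0.703, -0.002]
wrist_force: [0.0, 0.4, -0.6]
finger_gap: 0.0004
```

```bash
python3 - <<'E'
from h import *
go(71,25,110); chips("side",.016)
cv2.imwrite("pics/s8.png",cv2.resize(read_camera("side")[250:470,130:430],None,fx=2.5,fy=2.5))
E
```

```text
shift cm [-16.33  15.03  -9.38] turn [-0.26  0.13  6.65] at board -97.6 169.5 16.6 t 13.5833 F [ 0.   0.4 -0.6] gap 0.0003558026937179021
side 0.85 [344. 393.] -96.8 168.8
side 0.68 [317. 398.] -73.7 190.1
side 0.56 [270. 290.] 88.7 44.8
```

View pics/s8.png

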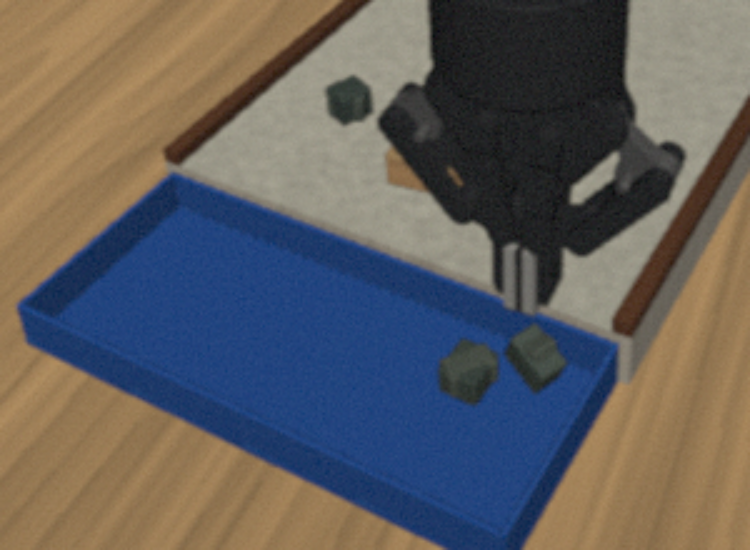

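Chips A and B are both in the blue tray, at crop (535,358) and (468,372). Next is chip C.

{"fn": "send_rows", "kwargs": {
  "series": [0,0,-3,0,0,1,0,0,0,-6,0,0,2,0,0,0,-9.4,0,0,3,0,-2.7,2.5,-9.4,0,0,4,0,-5.4,5,-9.4,0,0,5,0,-8.1,7.5,-9.4,0,0,6,0,-10.8,10,-9.4,0,0,6.7,0,-13.5,12.5,-9.4,0,0,6.7,0,-16.3,15,-9.4,0,0,6.7,0,-16.3,15,-9.4,0,0,6.7,0]
}}

```text
clock: 14.57
tcp_pos: [0.6105, 0.0627, 0.1118]
orientation: [0.002, 0.753, 0.658, 0.0]
wrist_force: [0.3, 0.7, 0.5]
finger_gap: 0.0001
```

```bash
python3 - <<'E'
from h import *
go(71,25,6); chips("side",.038)
E
```

```text
shift cm [ 0.52 -0.7  10.58] turn [ 0.2   0.11 -0.5 ] at board 77.6 19.9 111.8 t 14.5667 F [0.3 0.7 0.5] gap 0.0001396236344126841
side 0.82 [344. 393.] -105.9 186.6
side 0.71 [270. 290.] 69.7 69.3
side 0.67 [318. 398.] -84.3 206.7
side 0.4 [337. 280.] -3.2 5.1
```

{"fn": "send_rows", "kwargs": {
  "series": [0,0,0.5,0,0,0,0,0,0,3.5,0,0,0,0,0,0,6.5,0,0,0,0,0,0,8.5,0,0,0,0,0,0,9.4,0,0,0,0,0,0,9.6,0,0,0,0,0,0,9.6,0,0,0,0]
}}

```text
clock: 15.25
tcp_pos: [0.6052, 0.0694, 0.0167]
orientation: [-0.0, 0.751, 0.661, -0.0]
wrist_force: [-0.3, 0.4, 0.5]
finger_gap: -0.0004
```

```bash
python3 - <<'E'
from h import *
go(71,25,4)
cv2.imwrite("pics/s9.png",cv2.resize(read_camera("side")[230:350,240:400],None,fx=4,fy=4))
for z in(.03,.035,.04,.05): print(z,[w2p("side",np.r_[O+(71*EX+y*EY)/1000,z]).round(0) for y in (25,36)])
E
```

```text
shift cm [-0.09 -0.04  1.27] turn [-0.06  0.01 -0.06] at board 71.4 25.9 16.7 t 15.25 F [-0.3  0.4  0.5] gap -0.00040262724664216396
0.03 [array([287., 278.]), array([283., 282.])]
0.035 [array([286., 275.]), array([282., 279.])]
0.04 [array([286., 273.]), array([282., 276.])]
0.05 [array([286., 267.]), array([282., 271.])]
```

View pics/s9.png

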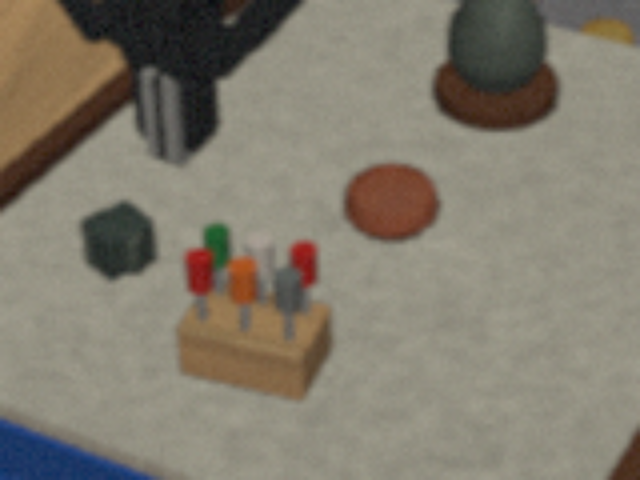

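{"fn": "send_rows", "kwargs": {
  "series": [0,0,0.6,0,0,0,0,0,0,1.1,0,0,0,0,0,0,1.3,0,0,0,0,0,0,1.3,0,0,0,0]
}}

```text
clock: 15.63
tcp_pos: [0.6057, 0.0685, 0.0036]
orientation: [-0.0, 0.751, 0.66, -0.0]
wrist_force: [0.7, -0.7, -0.0]
finger_gap: -0.0002
```

{"fn": "send_rows", "kwargs": {
  "series": [1,0,0,0,0,0,0,2,0,0,0,0,0,0,3,0,0,0,0,0,0,4,0,0,0,0,0,0,5,0,0,0,0,0,0,6,0,0,0,0,0,0,7,0,0,0,0,0,0,8,0,0,0,0,0,0,8,0,0,0,0,0,0]
}}

```text
clock: 16.38
tcp_pos: [0.6165, 0.1502, 0.0039]
orientation: [-0.0, 0.75, 0.661, 0.0]
wrist_force: [-0.2, -0.5, 0.3]
finger_gap: -0.0
```

```bash
python3 - <<'E'
from h import *
go(71,172,3); chips("side",.038)
E
```

```text
shift cm [ 6.46 -0.14  0.09] turn [ 0.02 -0.04 -0.  ] at board 72.4 107.4 3.9 t 16.3833 F [-0.2 -0.5  0.3] gap -3.599429032243123e-05
side 0.94 [344. 393.] -105.6 186.9
side 0.76 [250. 316.] 60.0 128.9
side 0.75 [318. 398.] -84.1 206.4
```

Chip C slid 11 mm off the finger's centre line, so I'll back off, re-centre and continue.

{"fn": "send_rows", "kwargs": {
  "series": [-0.5,0,0,0,0,0,0,-1,-0.6,0,0,0,0,0,-1,-1.2,0,0,0,0,0,-0.5,-1.3,0,0,0,0,0,0.3,-1.3,0,0,0,0,0,1.1,-1.3,0,0,0,0,0,1.9,-1.3,0,0,0,0,0,2.5,-1.3,0,0,0,0,0,2.5,-1.3,0,0,0,0,0]
}}

```text
clock: 17.23
tcp_pos: [0.607, 0.1762, 0.0039]
orientation: [0.0, 0.751, 0.661, 0.0]
wrist_force: [-0.2, 0.3, -0.5]
finger_gap: -0.0003
```

```bash
python3 - <<'E'
from h import *
go(60,172,3); chips("side",.038)
E
```

```text
shift cm [3.99 0.03 0.09] turn [ 0.03 -0.03 -0.02] at board 59.7 132.1 3.9 t 17.2333 F [-0.2  0.3 -0.5] gap -0.0002913355973915457
side 0.89 [344. 393.] -105.7 187.4
side 0.72 [235. 347.] 42.1 185.4
side 0.69 [318. 399.] -85.0 206.9
```

{"fn": "send_rows", "kwargs": {
  "series": [1,0,0,0,0,0,0,2,0,0,0,0,0,0,3,0,0,0,0,0,0,3.5,0,0,0,0,0,0,3.5,0,0,0,0,0,0,3.5,0,-3,0,0,0,0,3.5,0,-6,0,0,0,0,1,0,-9,0,0,0,0,-2,0,-12,0,0,0,0,-5,0,-14,0,0,0,0]
}}

```text
clock: 18.17
tcp_pos: [0.6008, 0.1246, 0.1468]
orientation: [0.001, 0.75, 0.661, 0.001]
wrist_force: [1.0, -0.5, 0.9]
finger_gap: 0.0002
```

```bash
python3 - <<'E'
from h import *
go(60,172,3); chips("side",.016); chips("top",.016)
for l,z in[("carving",.05),("bur_block",.05),("pebble",.04)]:
    for r in silhouettes("side" if 0 else "top",l)[:1]:
        m=cv2.moments(r["pixels"].astype(np.uint8),True); w=p2w("top",(m["m10"]/m["m00"],m["m01"]/m["m00"]),z)[:2]
        print(l,((w-O)@EX*1000).round(1),((w-O)@EY*1000).round(1))
cv2.imwrite("pics/s10.png",read_camera("side")[180:480,130:530])
E
```

```text
shift cm [ 9.18 -0.06 14.38] turn [ 0.18 -0.02 -0.01] at board 60.2 80.1 146.8 t 18.1667 F [ 1.  -0.5  0.9] gap 0.00020071946626779965
side 0.79 [344. 393.] -97.0 169.3
side 0.7 [318. 398.] -74.3 190.0
side 0.55 [237. 350.] 53.3 169.2
top 0.66 [192. 274.] -67.6 179.9
top 0.6 [200. 289.] -89.7 162.2
top 0.41 [212. 207.] 54.2 168.0
carving -3.8 -87.1
bur_block -1.3 93.7
pebble -3.8 4.9
```

View pics/s10.png

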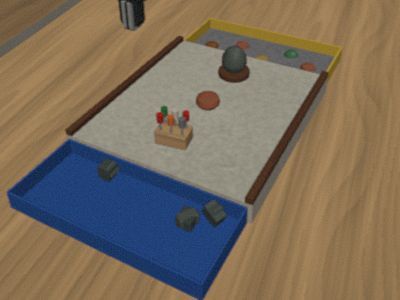

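All three chips lie in the blue tray at crop (107,170), (187,219) and (214,213). The carving, bur block and pebble are where they started. I'll lift clear and hand in.

{"fn": "send_rows", "kwargs": {
  "series": [-1,0,-2,0,0,0,0,-1,0,-3,0,0,0,0,-1,0,-3,0,0,0,0,-1,0,-3,0,0,0,0,-1,0,-3,0,0,0,0]
}}

```text
clock: 18.98
tcp_pos: [0.5987, 0.1155, 0.1731]
orientation: [-0.0, 0.751, 0.66, -0.0]
wrist_force: [0.2, -0.8, -0.2]
finger_gap: -0.0002
```

```bash
python3 - <<'E'
from h import *
chips("side",.016); s=get_state(); print(s["tcp_pos"],s["clock"],abs(s["qvel"]).max())
print(hand_in())
E
```

```text
side 0.66 [237. 350.] 53.0 169.6
side 0.62 [317. 398.] -73.9 189.8
side 0.57 [344. 392.] -96.3 168.6
[0.59836756 0.11524421 0.17287184] 19.0833 0.0037306077642024647
the job is handed in; nothing more can be done
None
```

I pushed all three chips along the board with the shut fingertips and over its end into the blue scrap tray: B first, then A, then C. I handed the job in at about 19 s of the 51 s allowed.

**Last checks:**
- **Chips:** both cameras show all three in the blue tray and at rest. A looks slightly tilted but has not moved since it dropped. In the last side picture I viewed, no chip was on the board or in the yellow tray.
- **Things to leave standing:** the carving, bur block and pebble measured within 1 mm of where they started.
- **Arm:** it ended still, well above everything. Wrist force readings between moves stayed under 2 N.

**What disagreed:**
- **Height reading:** the reported fingertip height was about 33 mm lower than the cameras showed. My first sweep therefore passed over chip B without moving it. I found the true height from the side camera and small downward steps, and worked from that.
- **Chip C:** it slid about 11 mm off the fingers partway along. I backed off, re-centred and finished the push.

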